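# Load the bead-mill carrier and shut its lid

### The arm

A 6-joint arm with a two-finger parallel gripper is mounted at the origin on the work surface. World frame = base frame: x ahead of the robot, y to its left, z up, the work surface at z = 0. Lengths are in m, angles in rad, forces in N, time in s.
With the tool pointing down it reaches from about 0.35 to 0.725 m from the base axis. Payload 6 kg.
Tool frame: the origin (TCP) lies at the centre of the arm's flange, where the gripper is bolted on; the fingertips stand 173 mm ahead of it and the grasp point (between the pads) lies 155 mm ahead of it (env.finger_overhang is the distance from the TCP to the fingertips, in m); z points along the fingers, y is the direction in which the jaws open and shut (so a half turn about z gives the same grasp; the last joint's range is limited). The gripper opens to 85 mm and grips with 20 to 120 N. Pads are 22 mm wide; open, the fingers measure 114 mm over their backs; the gripper's body (76 mm by 85 mm) begins 54 mm behind the grasp point. The pads swing forward as they close: fully open they stand 13 mm farther back than shut.
Start: joints at [1.549, 0.04, 0.085, 0, -1.615, -0.334], TCP at [0.209, 0.562, 0.405] pointing down, gripper open.
Joint ranges: [-2.56, 2.56], [-1.29, 2.01], [-1.08, 1.49], [-3.29, 1.98], [-2.81, -0.18], [-2.99, 2.99]. Speed limits (rad/s): [2.57, 2.57, 3.01, 3.14, 3.14, 3.14].

### API

Orientations are given as a unit quaternion [w, x, y, z].
In Python, from bench import env gives the robot as it stands.
- The arm moves only by the tool apply_moves, never from a script. Its argument "targets" is one flat list of numbers, 7 for each row, row after row: the shift along the tool's x, y, z in cm, then the turn, a rotation vector about the tool's x, y, z in degrees, then the closure in counts, from 0 (fully open) to 255 (shut). In form: [dx, dy, dz, rx, ry, rz, gripper, dx, dy, dz, rx, ry, rz, gripper, ...]. A call has 1 to 12 rows; each row shifts and turns the commanded pose from where the row before left it, along the tool's axes as they then stand; what a row does not reach is not made up. A row lasts 1/8 s, in which the tool goes at most 62.5 mm and 10.7 degrees, less where a joint would pass 70% of its speed; a pose out of reach is approached as far as the arm can. A call with a gripper value outside its range is refused whole. The fingers move at their own pace and stop on an object; "force" is the grip in N (left out, the last holds). Time passes only in rows, so rows that do not move let the fingers close. It gives the time, the measured TCP pose, the force and the opening at its end, in the units of the state.
- env.sense(): the state, without advancing time (a new reading comes with each control period).
- env.capture(name): name is "scene" or "top" or "wrist"; returns a dict with "frame" (400x640x3 uint8, red, green, blue), "z_map" (400x640 float32, m along the optical axis (not along the pixel's ray), 0 where there is no reading), "intrinsics" (3x3 intrinsics, pixels), "R" (3x3) and "t" (3): a world point X has camera coordinates R X + t. Camera axes: x right, y down, z forward; pixel columns grow to the right and rows downward; lengths in m; the calibration is good to about 2 mm. A picture is of the moment at which its call begins.
- env.sign_off(): hands the job in, once; it reports no verdict.
Trained networks look in the newest picture that a camera, given by its name, has taken for a name from the list of things; names that differ only in an ending like _2 or _b are one class to them, and where a whole thing is asked for, a point or a joint stands for the part that bears it (a point fixed in the world has none). Each returns a list of dicts, best first, with "conf" (0 to 1); they miss things now and then, are a little off and sometimes report something else, mostly with a low value. They report only what shows in the picture. A call takes as long as a camera call. They do not tell look-alikes from the thing itself.
- env.spot_in(query, camera): "rect" ([left, top, width, height] in pixels, round what is visible of it).
The state is a dict: "t": time; "joints": joint angles; "joint_vel": joint speeds; "effort": joint torques, N m; "position": TCP position; "ee_rot": TCP orientation; "wrist_force": force on the tool from outside, world axes, zero at the start; "torque": the same for the moment, N m; "gripper_width": finger opening in m.
Only numpy, scipy, OpenCV 4.12 (cv2) and the standard library are available. Lean on these libraries where they do the work, as an engineer would, in place of code of your own. Each camera call takes 0.05 s, during which the arm holds its last target. There are 200 camera calls.

### The job

Load the bead mill's four-well carrier from the ball rest: one large steel grinding ball in every well that is still empty, each lying on the floor of its well (one well is already loaded). Then swing the lid shut over them and press it firmly down until it is fully home. Leave the small worn ball in the rest and the other things on the bench where they are.

Things in the scene. Friction and masses are not known exactly. Their poses are not given: they have to be found in the camera images.
- carrier: Fixed aluminium block 130 x 130 mm, 26 mm high, with four round wells (33 mm wide, 16 mm deep, flat floor) in a square of 60 mm pitch. Origin at the centre of its underside, z up. Its lid is hinged along its -y edge, at y = -65 mm, at the height of the block's top face.
- well_0 (a point): Centre of the mouth of a well, level with the block's top face (26 mm above the bench), at carrier x -30, y -30 mm. A seated large ball has its centre 2 mm below this point and stands 12 mm proud of the block.
- well_1 (a point): Centre of the mouth of a well, level with the block's top face (26 mm above the bench), at carrier x +30, y -30 mm. A seated large ball has its centre 2 mm below this point and stands 12 mm proud of the block.
- well_2 (a point): Centre of the mouth of a well, level with the block's top face (26 mm above the bench), at carrier x -30, y +30 mm. A seated large ball has its centre 2 mm below this point and stands 12 mm proud of the block.
- well_3 (a point): Centre of the mouth of a well, level with the block's top face (26 mm above the bench), at carrier x +30, y +30 mm. A seated large ball has its centre 2 mm below this point and stands 12 mm proud of the block.
- lid (a joint): Angle of the lid about its hinge, rad: 0 shut, 1.57 upright, 1.9 to 2.25 at the start, when it leans outward past the block's -y side; stop at 2.4. A stiff friction hinge (about 0.24 N m, so about 2 N at the free edge) holds it at any angle. It can be pushed over by its outer face or free edge and then pressed down from above. Lid mass 180 g.
- lid_pad (a point): Middle of the black press pad (50 x 20 mm) on the lid's outer face, near its free edge, 112 mm from the hinge line. The lid is a grey sheet-metal tray 130 x 130 mm, 20 mm high overall (4 mm plate, 16 mm skirt). Shut, it covers the block and its top is 46 mm above the bench.
- rest: Fixed black block 120 x 120 mm, 13 mm high, with four round shallow pockets (21 mm wide, 3 mm deep) in a square of 66 mm pitch, centred, along its x and y. Origin at the centre of its underside, z up. Three large balls and one small ball lie in the pockets in any order.
- ball_a_center (a point): Centre of a large steel grinding ball, 28 mm across, about 90 g; starts in any pocket of the rest, its centre 11 mm above the rest's top face.
- ball_b_center (a point): Centre of a large steel grinding ball, 28 mm across, about 90 g; starts in any pocket of the rest, its centre 11 mm above the rest's top face.
- ball_c_center (a point): Centre of a large steel grinding ball, 28 mm across, about 90 g; starts in any pocket of the rest, its centre 11 mm above the rest's top face.
- ball_d_center (a point): Centre of a large steel grinding ball, 28 mm across, about 90 g; starts in one of the wells of the carrier (any one of the four).
- small_ball_center (a point): Centre of the small worn steel ball, 20 mm across; starts in any pocket of the rest and stays there.
- jar: Bystander: small amber jar, 48 mm wide, 65 mm high, origin at the centre of its underside.
- dish: Bystander: open round dish, 68 mm wide, 14 mm high, origin at the centre of its underside.
- slide_box: Bystander: white slide box 60 x 90 x 30 mm, origin at the centre of its underside.
- driver: Bystander: screwdriver 160 mm long, lying on the bench, origin at the centre of its underside.
- weight: Bystander: brass cylinder 32 mm wide, 30 mm high, origin at the centre of its underside.
- beaker: Bystander: glass beaker 64 mm wide, 75 mm high, origin at the centre of its underside.
Not all that is in view belongs to the job. What is shaped like the part that bears ball_a_center but blue or red is not meant.

How it is judged:
On the way, in this order (a step that is already met when the one before it is completed fails the run):
1. every well holds one large ball, while the lid is still open (distance between any of ball_a_center, ball_b_center, ball_c_center, ball_d_center and well_0 below 0.008 m and distance between any of ball_a_center, ball_b_center, ball_c_center, ball_d_center and well_1 below 0.008 m and distance between any of ball_a_center, ball_b_center, ball_c_center, ball_d_center and well_2 below 0.008 m and distance between any of ball_a_center, ball_b_center, ball_c_center, ball_d_center and well_3 below 0.008 m and value of joint lid above 1 rad), for 0.2 s.
2. the lid is shut and pressed down by the robot with more than 3 N (value of joint lid below 0.03 rad and contact force between any of the fingers, the arm and lid above 3 N), for 0.1 s.
At the end, for the whole second after the job is handed in: Each of the four wells holds one large ball, its centre within 8 mm of the middle of the well's mouth, at rest, and the lid is shut to within 0.03 rad (distance between any of ball_a_center, ball_b_center, ball_c_center, ball_d_center and well_0 below 0.008 m and distance between any of ball_a_center, ball_b_center, ball_c_center, ball_d_center and well_1 below 0.008 m and distance between any of ball_a_center, ball_b_center, ball_c_center, ball_d_center and well_2 below 0.008 m and distance between any of ball_a_center, ball_b_center, ball_c_center, ball_d_center and well_3 below 0.008 m and value of joint lid below 0.03 rad and linear speed of each of ball_a, ball_b, ball_c, ball_d below 0.05 m/s); the robot touches nothing.
It fails at once if a bystander (jar, dish, slide box, screwdriver, brass weight or beaker) is moved more than 30 mm (distance of any of jar, dish, slide_box, driver, weight, beaker from where it was at the start of the episode above 0.03 m).
It fails at once if the small ball is moved more than 30 mm (distance of small_ball_center from where it was at the start of the episode above 0.03 m).
It also fails if it takes over 67 s, if anything falls off the work surface, if the arm or the gripper's body presses on something with over 40 N, if the wrist force passes 120 N, or if a joint passes its speed limit or range.

## Working session

There is one attempt and no reset: what is moved stays moved. The work goes in short steps, Python scripts to look and compute and a tool call to move; the robot and the scene stay as the last step left them, time stands still between calls to the robot, and variables do not carry over. Pictures are saved under pics/ and viewed, about 8 in all and at most 12, crops included, and the job is handed in when it is done.

Besides the shell and the picture viewer there is one more tool, called after ">>>" as name(argument=value, ...) on one line, values as JSON. apply_moves: Moves the arm, as the interface text tells. Its arguments: {"type":"object","properties":{"targets":{"type":"array"},"force":{"type":"number"}},"required":["targets"]}

```bash
mkdir -p pics; cat > h.py <<'E'
import numpy as np, cv2
from bench import env
def cap(n,save=None):
    c=env.capture(n)
    if save: cv2.imwrite('pics/'+save,c['frame'][:,:,::-1])
    return c
def pts(c):
    z=c['z_map'];K=c['intrinsics'];v,u=np.mgrid[:z.shape[0],:z.shape[1]]
    P=np.stack([(u-K[0,2])/K[0,0]*z,(v-K[1,2])/K[1,1]*z,z],-1)
    W=(P-c['t'])@c['R']; W[z==0]=np.nan
    return W
def pix(c,X):
    p=c['R']@np.asarray(X)+c['t'];p=c['intrinsics']@p;return p[:2]/p[2]
E
python3 - <<'E'
from h import *
np.set_printoptions(precision=4,suppress=True)
for n in ['top','scene']:
    c=cap(n,n+'0.png');W=pts(c);print(n,c['R'].tolist(),c['t'],c['intrinsics'][0,0])
    for q in ['carrier','rest','ball_a_center','small_ball_center','lid','lid_pad','jar','beaker','weight','dish','slide_box','driver']:
        for d in env.spot_in(q,n)[:6]:
            x,y,w,h=d['rect'];print(q,round(d['conf'],2),np.round(d['rect']),W[min(399,int(y+h/2)),min(639,int(x+w/2))])
s=env.sense();print(s['position'],s['ee_rot'],s['gripper_width'],s['t'])
E
```

```text
top [[-0.0220265037055039, -0.9997265141087717, -0.007856851941828865], [-0.9965872481626141, 0.022581321686303734, -0.07939735959443482], [0.07955306363792511, 0.006081192220614255, -0.9968120831766618]] [0.1164 0.5339 0.7551] 380.8083980926758
carrier 0.74 [372. 138. 145. 101.] [ 0.55   -0.1493  0.0316]
carrier 0.27 [264. 197.  11.   7.] [0.5334 0.2028 0.0365]
carrier 0.16 [330.  91.  34.  29.] [0.7351 0.0388 0.0029]
rest 0.72 [250. 181.  67.  73.] [0.4996 0.1778 0.0107]
ball_a_center 0.62 [264. 194.  11.  11.] [0.5333 0.2007 0.0373]
small_ball_center 0.56 [260. 228.  13.  11.] [0.4676 0.2086 0.0291]
lid 0.66 [436. 142.  82.  81.] [ 0.5558 -0.1961  0.0756]
lid 0.46 [386. 186.  11.   8.] [ 0.5477 -0.0434  0.0386]
lid_pad 0.69 [436. 141.  81.  82.] [ 0.5562 -0.1956  0.0721]
lid_pad 0.61 [371. 140. 146.  99.] [ 0.5483 -0.148   0.0292]
jar 0.71 [433. 140.  82.  82.] [ 0.5584 -0.1927  0.0701]
jar 0.65 [314. 270.  23.  27.] [0.3713 0.0948 0.0648]
beaker 0.57 [152. 257.  45.  37.] [0.3859 0.4036 0.0073]
weight 0.77 [374. 100.  17.  19.] [ 0.7163 -0.0308  0.0294]
weight 0.3 [253. 185.  63.
[... 739 characters left out ...]
7319 -0.0236  0.0321]
ball_a_center 0.45 [325. 248.  14.  11.] [0.6351 0.21   0.025 ]
small_ball_center 0.48 [366. 203.   8.  10.] [0.4704 0.216  0.0286]
lid 0.56 [191. 117.  55.  70.] [ 0.5554 -0.1945  0.073 ]
lid_pad 0.8 [187. 119.  60.  66.] [ 0.5606 -0.196   0.076 ]
beaker 0.62 [329. 203.   8.  16.] [0.5343 0.1489 0.0324]
beaker 0.55 [436. 193.  27.  39.] [0.3725 0.3831 0.0222]
weight 0.66 [217. 226.  17.  18.] [ 0.7298 -0.0229  0.0303]
dish 0.94 [231. 242.  31.  24.] [0.7315 0.0369 0.0032]
slide_box 0.75 [279. 131.  36.  26.] [ 0.3761 -0.0746  0.0266]
driver 0.87 [279. 266.  58.  55.] [0.748  0.2196 0.0226]
[0.209  0.5624 0.4047] [ 0.0001  0.9842 -0.1769  0.    ] 0.08516677546674829 1.3
```

```bash
python3 - <<'E'
import cv2
a=cv2.imread('pics/top0.png');cv2.imwrite('pics/top0c.png',cv2.resize(a[80:310,130:530],None,fx=2,fy=2,interpolation=3))
b=cv2.imread('pics/scene0.png');cv2.imwrite('pics/scene0c.png',cv2.resize(b[90:340,160:480],None,fx=2.4,fy=2.4,interpolation=3))
E
```

```text
(no output)
```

View pics/top0c.png

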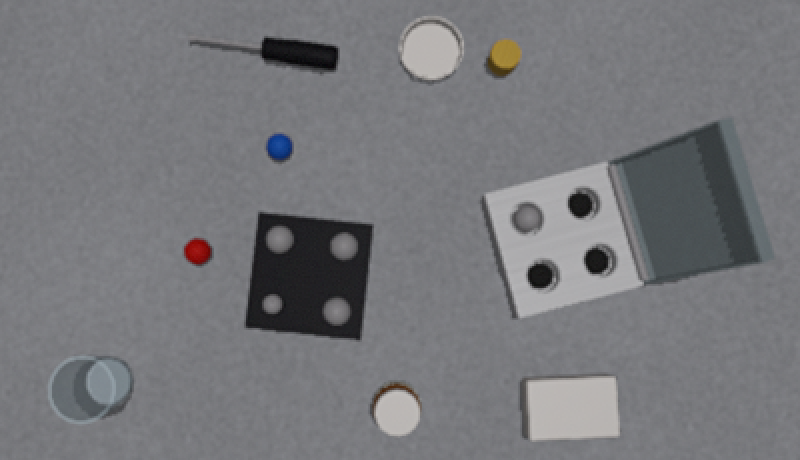

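View pics/scene0c.png

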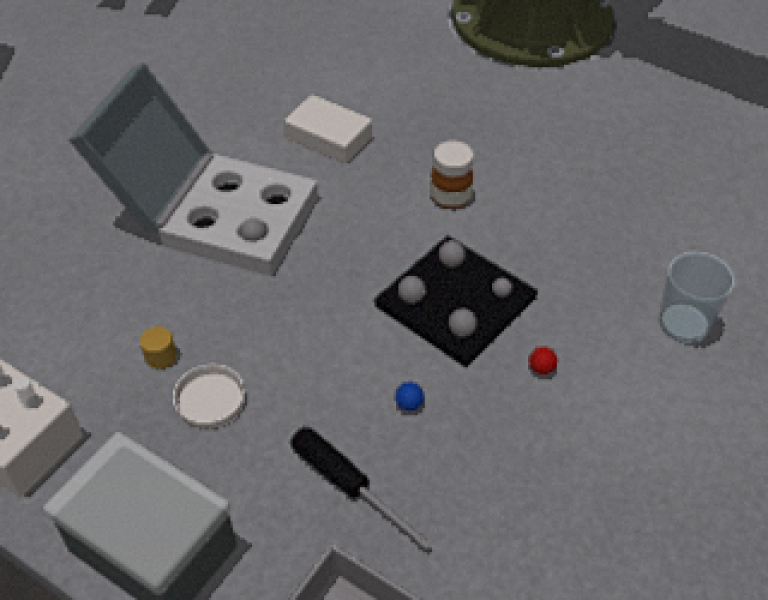

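The two views agree:
- **Large grey balls:** in the black rest, at top-crop pixels (279,239), (343,246) and (336,311).
- **Small ball:** also in the rest, at (272,304), to be left alone.
- **Look-alikes off the rest:** blue at (279,147), red at (198,251). The brass weight at (505,55) was also reported as a ball.
- **Carrier:** the loaded well is at (527,217). The other three, at (582,204), (598,261) and (541,275), are empty.

Next I'll measure the poses.

```bash
python3 - <<'E'
from h import *
np.set_printoptions(precision=4,suppress=True)
c=cap('top');W=pts(c);f=c['frame'].astype(int)
def cr(u,v): return u/2+130,v/2+80
def rng(W,x0,x1,y0,y1,z0,z1): return (W[...,0]>x0)&(W[...,0]<x1)&(W[...,1]>y0)&(W[...,1]<y1)&(W[...,2]>z0)&(W[...,2]<z1)
# ball fits
for nm,(u,v) in dict(A=(279,239),B=(343,246),C=(336,311),S=(272,304),D=(527,217)).items():
    x,y=cr(u,v);p=W[int(y)-6:int(y)+7,int(x)-6:int(x)+7].reshape(-1,3)
    zt=np.nanmax(p[:,2]); base=.013 if nm!='D' else .026
    p=p[p[:,2]>base+.005]; print(nm,'cent',np.nanmean(p,0),'zmax',zt,len(p))
m=rng(W,.42,.58,.1,.26,.006,.05); 
m&=(f.sum(-1)<150)|(W[...,2]>.02)
P=W[m][:,:2].astype(np.float32);r=cv2.minAreaRect(P);print('rest',r,np.nanmedian(W[m][:,2]));
m=rng(W,.4,.68,-.2,.02,.018,.034)&(f.sum(-1)>300);P=W[m][:,:2].astype(np.float32);r=cv2.minAreaRect(P);print('car',r,len(P),np.median(W[m][:,2]))
print(cv2.boxPoints(r))
b=rng(W,.4,.68,-.3,-.1,.045,.25);P=W[b];print('lid',len(P),P.min(0),P.max(0))
# wells
for u,v in [(582,204),(598,261),(541,275),(527,217)]:
    x,y=cr(u,v);z=.026;K=c['intrinsics'];d=c['R'].T@np.array([(x-K[0,2])/K[0,0],(y-K[1,2])/K[1,1],1]);o=-c['R'].T@c['t'];print(o+d*(z-o[2])/d[2], o+d*(.013-o[2])/d[2])
E
```

```text
A cent [0.5344 0.2022 0.0334] zmax 0.0407004061806732 136
B cent [0.5261 0.1377 0.0333] zmax 0.03999365289751794 134
C cent [0.4615 0.1459 0.033 ] zmax 0.03927656450562848 143
S cent [0.4693 0.2107 0.0265] zmax 0.0312980510769813 72
D cent [ 0.5502 -0.0482  0.0347] zmax 0.03891598451773229 95
rest ((0.4985862970352173, 0.1754266321659088), (0.11762307584285736, 0.1176634356379509), 82.32573699951172) 0.012901197602240767
car ((0.5300249457359314, -0.09196364879608154), (0.13034257292747498, 0.14509367942810059), 13.640406608581543) 3724 0.025383511514907375
[[ 0.4496 -0.0368]
 [ 0.4838 -0.1778]
 [ 0.6105 -0.1471]
 [ 0.5762 -0.0061]]
lid 3443 [ 0.4846 -0.2437  0.045 ] [ 0.6262 -0.1455  0.1402]
[ 0.5639 -0.1051  0.026 ] [ 0.5654 -0.1086  0.013 ]
[ 0.5057 -0.1187  0.026 ] [ 0.5062 -0.1224  0.013 ]
[ 0.4928 -0.0608  0.026 ] [ 0.4932 -0.0635  0.013 ]
[ 0.5519 -0.0489  0.026 ] [ 0.5532 -0.0514  0.013 ]
```

Poses are consistent: carrier centre about (0.528, -0.085) with yaw 13.6°, loaded well_3, empty wells 0, 1 and 2, rest yaw -7.7°. Now a helper to turn world targets into tool rows.

```bash
cat >> h.py <<'E'
from scipy.spatial.transform import Rotation as Ro
def go(xyz,phi,s=None,vmax=5.5,wmax=10,pose=None):
    """rows for going straight to xyz with tool down, tool x at world angle phi (deg)"""
    if pose is None:
        s=env.sense();p=np.array(s['position']);q=s['ee_rot'];R=Ro.from_quat([q[1],q[2],q[3],q[0]])
    else: p,R=pose
    Rt=Ro.from_euler('z',phi,degrees=True)*Ro.from_euler('x',180,degrees=True)
    d=(np.array(xyz)-p)*100; w=(R.inv()*Rt).as_rotvec(degrees=True)
    n=max(1,int(np.ceil(max(np.linalg.norm(d)/vmax,np.linalg.norm(w)/wmax))))
    print('n',n)
    for k in range(n):
        print(np.round(np.r_[R.inv().apply(d/n),w/n],2).tolist()); R=R*Ro.from_rotvec(w/n,degrees=True)
    return np.array(xyz),Rt
E
python3 -c "
from h import *
go([.50,.175,.35],-97.7)"
```

```text
n 9
[4.53, 2.91, 0.61, 0.0, -0.0, 8.59]
[4.91, 2.2, 0.61, 0.0, -0.0, 8.59]
[5.19, 1.44, 0.61, 0.0, -0.0, 8.59]
[5.34, 0.65, 0.61, 0.0, -0.0, 8.59]
[5.38, -0.16, 0.61, 0.0, -0.0, 8.59]
[5.3, -0.96, 0.61, 0.0, -0.0, 8.59]
[5.1, -1.74, 0.61, 0.0, -0.0, 8.59]
[4.78, -2.48, 0.61, 0.0, -0.0, 8.59]
[4.35, -3.17, 0.61, 0.0, -0.0, 8.59]
```

>>> apply_moves(targets=[4.5,2.9,0.6,0,0,8.6,100,4.9,2.2,0.6,0,0,8.6,100,5.2,1.4,0.6,0,0,8.6,100,5.3,0.7,0.6,0,0,8.6,100,5.4,-0.2,0.6,0,0,8.6,100,5.3,-1.0,0.6,0,0,8.6,100,5.1,-1.7,0.6,0,0,8.6,100,4.8,-2.5,0.6,0,0,8.6,100,4.4,-3.2,0.6,0,0,8.5,100,0,0,0,0,0,0,100], force=40)

```text
t: 2.6
position: [0.5014, 0.172, 0.3499]
ee_rot: [-0.001, -0.656, 0.755, -0.0]
wrist_force: [-0.7, 0.6, -0.0]
gripper_width: 0.0517
```

```bash
python3 - <<'E'
from h import *
np.set_printoptions(precision=4,suppress=True)
c=cap('wrist','w1.png');W=pts(c)
print(env.sense()['position'],env.sense()['gripper_width'])
for n,X in dict(A=(.5344,.2022,.024),B=(.5261,.1377,.024),C=(.4615,.1459,.024),S=(.4693,.2107,.02)).items():
    u,v=pix(c,X);print(n,u,v)
for d in env.spot_in('ball_a_center','wrist')+env.spot_in('small_ball_center','wrist'):
    x,y,w,h=np.array(d['rect']);u,v=x+w/2,y+h/2;K=c['intrinsics']
    r=c['R'].T@np.array([(u-K[0,2])/K[0,0],(v-K[1,2])/K[1,1],1]);o=-c['R'].T@c['t'];z=.024
    print(d['conf'],np.round(d['rect']),o+r*(z-o[2])/r[2])
E
```

```text
[0.5008 0.1733 0.3503] 0.051479366141858315
A 292.9304274168691 221.0338780126454
B 290.4271073288121 159.73286638427857
C 355.90306086252843 158.80918296110553
S 354.4417684864392 219.10300309917582
0.89 [279. 209.  27.  28.] [0.5352 0.2046 0.024 ]
0.79 [189. 216.  31.  29.] [0.63   0.2002 0.024 ]
0.68 [300. 273.  22.  28.] [0.527  0.2839 0.024 ]
0.84 [343. 211.  19.  23.] [0.4725 0.2124 0.024 ]
```

View pics/w1.png

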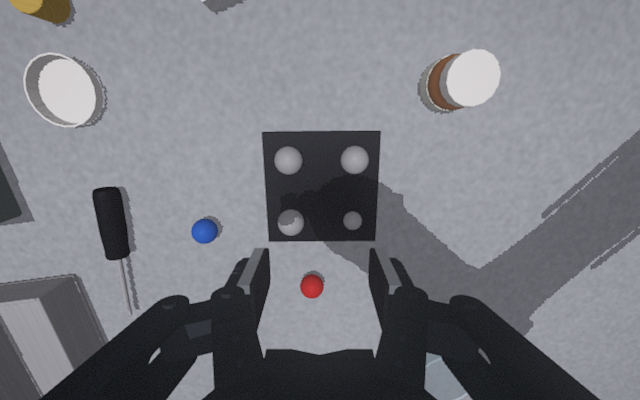

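The wrist view shows the large balls A (292,222), B (288,160) and C (355,160), and the small ball (353,221). Red (312,286) and blue (204,231) lie off the rest. This matches the prediction within 3 px, so I'll pick A.

```bash
python3 -c "
from h import *
p=go([.535,.203,.26],-97.7)
go([.535,.203,.187],-97.7,pose=p)"
```

```text
n 2
[-1.62, -1.55, 4.54, -0.0, 0.0, 0.02]
[-1.62, -1.55, 4.54, -0.0, 0.0, 0.02]
n 2
[0.0, -0.0, 3.65, 0.0, 0.0, 0.0]
[0.0, -0.0, 3.65, 0.0, 0.0, 0.0]
```

>>> apply_moves(targets=[-1.6,-1.6,4.5,0,0,0,100,-1.6,-1.5,4.5,0,0,0,100,0,0,3.7,0,0,0,100,0,0,3.6,0,0,0,100,0,0,0,0,0,0,100,0,0,0,0,0,0,255,0,0,0,0,0,0,255,0,0,0,0,0,0,255,0,0,0,0,0,0,255], force=40)

```text
t: 3.88
position: [0.5353, 0.2027, 0.1889]
ee_rot: [0.001, -0.658, 0.753, -0.0]
wrist_force: [-1.3, 1.3, 5.1]
gripper_width: 0.0257
```

>>> apply_moves(targets=[0,0,-2,0,0,0,255,0,0,-3,0,0,0,255,0,0,-3,0,0,0,255,0,0,0,0,0,0,255])

```text
t: 4.38
position: [0.5356, 0.2023, 0.2701]
ee_rot: [0.002, -0.658, 0.753, -0.0]
wrist_force: [-0.4, 0.4, -0.7]
gripper_width: 0.0254
```

```bash
python3 - <<'E'
from h import *
c=cap('wrist','w2.png');s=env.sense();print(s['position'],s['gripper_width'],s['wrist_force'])
cv2.imwrite('pics/w2c.png',cv2.resize(c['frame'][190:400,180:460,::-1],None,fx=2.5,fy=2.5))
p=go([.5644,-.1067,.26],-76.4); go([.5644,-.1067,.1995],-76.4,pose=p)
E
```

```text
[0.5351268  0.20219999 0.26796678] 0.025130266921306516 [ 0.49559691 -0.1387248  -2.11174387]
n 6
[5.04, -1.17, 0.13, -0.01, 0.01, -3.55]
[5.1, -0.86, 0.13, -0.01, 0.01, -3.55]
[5.14, -0.54, 0.13, -0.01, 0.01, -3.55]
[5.17, -0.22, 0.13, -0.01, 0.01, -3.55]
[5.17, 0.1, 0.13, -0.01, 0.01, -3.55]
[5.15, 0.42, 0.13, -0.01, 0.01, -3.55]
n 2
[-0.0, -0.0, 3.02, 0.0, 0.0, 0.0]
[-0.0, -0.0, 3.02, 0.0, 0.0, 0.0]
```

View pics/w2c.png

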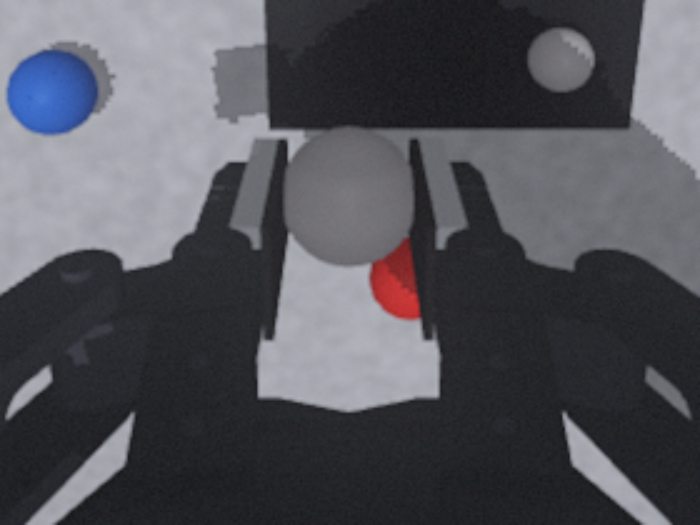

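The crop shows the ball held centred near the fingertips, at crop (349,195). I'll carry it over well_1, the far empty well beside the hinge.

>>> apply_moves(targets=[5.0,-1.2,0.1,0,0,-3.5,255,5.1,-0.9,0.1,0,0,-3.5,255,5.1,-0.5,0.1,0,0,-3.6,255,5.2,-0.2,0.2,0,0,-3.6,255,5.2,0.1,0.2,0,0,-3.6,255,5.2,0.4,0.1,0,0,-3.5,255,0,0,0,0,0,0,255,0,0,0,0,0,0,255])

```text
t: 5.42
position: [0.5643, -0.1071, 0.258]
ee_rot: [0.001, 0.786, -0.619, -0.001]
wrist_force: [0.0, -0.1, -1.5]
gripper_width: 0.0258
```

```bash
cat >> h.py <<'E'
def hand(save=None):
    """held ball centre and carrier wells by wrist camera"""
    c=cap('wrist',save);W=pts(c);p=np.array(env.sense()['position'])
    m=(np.hypot(W[...,0]-p[0],W[...,1]-p[1])<.03)&(abs(W[...,2]-(p[2]-.164))<.016)
    f=c['frame'].astype(int);m&=(f.sum(-1)>210)
    m=cv2.erode(m.astype(np.uint8),np.ones((3,3)))>0
    n,l,st,_=cv2.connectedComponentsWithStats(m.astype(np.uint8));k=1+st[1:,4].argmax();P=W[l==k].astype(float)
    from scipy.optimize import least_squares
    r=least_squares(lambda x:np.linalg.norm(P-x,axis=1)-.014,p-[0,0,.164],loss='soft_l1',f_scale=.001)
    print('pos',p,'ball',r.x,'rel',r.x-p,'n',len(P),'cost',np.sqrt(2*r.cost/len(P)),st[k])
    return c,W
E
python3 - <<'E'
from h import *
np.set_printoptions(precision=4,suppress=True)
c,W=hand('w3.png')
f=c['frame']
P=W[(W[...,2]>.02)&(W[...,2]<.031)&(f.sum(-1)>330)&(abs(W[...,0]-.53)<.12)&(abs(W[...,1]+.085)<.1)]
print(len(P),np.median(P[:,2]));print(cv2.minAreaRect(P[:,:2].astype(np.float32)))
for n,X in dict(w0=(.5061,-.1208,.026),w1=(.5644,-.1067,.026),w2=(.492,-.0625,.026),D=(.5503,-.0484,.024)).items(): print(n,pix(c,X))
print(env.sense()['t'])
E
```

```text
pos [ 0.5644 -0.1065  0.2585] ball [ 0.5651 -0.1068  0.0923] rel [ 0.0007 -0.0003 -0.1662] n 2051 cost 0.00045231612664444246 [ 295  242   49   54 2051]
18272 0.025535843604581783
((0.532442569732666, -0.09224992990493774), (0.13073402643203735, 0.1456470936536789), 13.60341739654541)
w0 [402.3608 222.1227]
w1 [319.4861 222.2476]
w2 [395.9744 293.7011]
D [319.4879 292.3648]
5.475
```

View pics/w3.png

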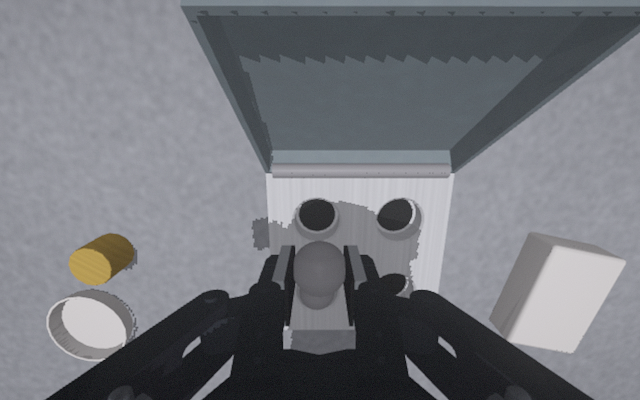

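```bash
python3 - <<'E'
from h import *
np.set_printoptions(precision=4,suppress=True)
for cam in ['wrist','top']:
    c=cap(cam);W=pts(c);o=-c['R'].T@c['t']
    d=W-o; X=o+d*((.026-o[2])/d[...,2])[...,None]
    for n,w in dict(w0=(.5061,-.1208),w1=(.5644,-.1067),w2=(.492,-.0625)).items():
        m=(np.hypot(X[...,0]-w[0],X[...,1]-w[1])<.024)&(W[...,2]<.0235)
        P=X[m][:,:2]
        if len(P)<15: continue
        r=cv2.minEnclosingCircle(P.astype(np.float32));e=cv2.minAreaRect(P.astype(np.float32));print(cam,n,len(P),r,e)
E
```

```text
wrist w0 1468 ((0.5100122094154358, -0.12083529680967331), 0.017599670216441154) ((0.5093824863433838, -0.12130285799503326), (0.032131437212228775, 0.03195162117481232), 62.00490188598633)
wrist w1 1475 ((0.566964864730835, -0.10736432671546936), 0.016505848616361618) ((0.5673231482505798, -0.10762357711791992), (0.03213582932949066, 0.03207416087388992), 38.63147735595703)
wrist w2 575 ((0.49515509605407715, -0.06667584180831909), 0.015082228928804398) ((0.4926568567752838, -0.06987287104129791), (0.01869078353047371, 0.029239920899271965), 51.99456024169922)
top w0 227 ((0.5052530765533447, -0.120233915746212), 0.02356274053454399) ((0.5056609511375427, -0.12062250077724457), (0.04050201550126076, 0.04408270865678787), 4.4305419921875)
top w2 173 ((0.49170732498168945, -0.06878260523080826), 0.02230311557650566) ((0.4915710389614105, -0.06915681064128876), (0.040199894458055496, 0.03248646482825279), 21.817853927612305)
```

>>> apply_moves(targets=[0.1,-0.1,3.0,0,0,0,255,0,0,2.8,0,0,0,255,0,0,0,0,0,0,255,0,0,0,0,0,0,255])

```text
t: 6.08
position: [0.5659, -0.107, 0.202]
ee_rot: [0.0, 0.786, -0.618, -0.0]
wrist_force: [0.5, 0.1, -0.9]
gripper_width: 0.0253
```

>>> apply_moves(targets=[0,0,0,0,0,0,100,0,0,0,0,0,0,100,0,0,0,0,0,0,100,0,0,-3,0,0,0,100,0,0,-3,0,0,0,100,0,0,0,0,0,0,100])

```text
t: 6.82
position: [0.5666, -0.1078, 0.2651]
ee_rot: [-0.002, 0.786, -0.618, 0.002]
wrist_force: [-0.4, -0.5, -0.6]
gripper_width: 0.0519
```

```bash
cat >> h.py <<'E'
def balls(cam='top'):
    c=cap(cam);W=pts(c)
    for n,w in dict(w0=(.5075,-.121),w1=(.566,-.107),w2=(.4935,-.063),w3=(.551,-.049),A=(.5344,.2022),B=(.5261,.1377),C=(.4615,.1459),S=(.4693,.2107)).items():
        m=(np.hypot(W[...,0]-w[0],W[...,1]-w[1])<.017); P=W[m]
        Q=P[P[:,2]>(.031 if n[0]=='w' else .02)]
        print(n,len(Q),Q.mean(0) if len(Q) else None,P[:,2].max() if len(P) else None)
E
python3 - <<'E'
from h import *
np.set_printoptions(precision=4,suppress=True)
s=env.sense();print(s['t'],s['position'],s['gripper_width'])
balls()
p=go([.5271,.1377,.26],-97.7); go([.5271,.1377,.187],-97.7,pose=p)
E
```

```text
6.825 [ 0.5666 -0.1078  0.2651] 0.051885587666004464
w0 589 [ 0.5148 -0.1161  0.3032] 0.49895749762555464
w1 1442 [ 0.566  -0.107   0.5009] 0.5032302924640543
w2 0 None 0.02941685885558711
w3 1522 [ 0.5512 -0.0512  0.4833] 0.49900913409967507
A 0 None 0.013901793526161997
B 1220 [0.5259 0.1368 0.4837] 0.4869553094229019
C 12 [0.4588 0.1557 0.0645] 0.44378469168493156
S 71 [0.4695 0.2109 0.0262] 0.03130201056373578
n 5
[-4.95, -0.4, 0.06, -0.03, 0.0, 4.26]
[-4.97, -0.03, 0.06, -0.03, 0.0, 4.26]
[-4.96, 0.34, 0.06, -0.03, 0.0, 4.26]
[-4.92, 0.71, 0.06, -0.03, 0.0, 4.26]
[-4.85, 1.07, 0.06, -0.03, 0.0, 4.26]
n 2
[0.0, -0.0, 3.65, 0.0, 0.0, 0.0]
[0.0, -0.0, 3.65, 0.0, 0.0, 0.0]
```

>>> apply_moves(targets=[-5.0,-0.4,0.1,0,0,4.3,100,-5.0,0,0.1,0,0,4.3,100,-5.0,0.3,0.1,0,0,4.2,100,-4.9,0.7,0,0,0,4.2,100,-4.8,1.1,0,0,0,4.3,100,0,0,0,0,0,0,100,0,0,0,0,0,0,100])

```text
t: 7.75
position: [0.5265, 0.1381, 0.2578]
ee_rot: [-0.001, -0.658, 0.753, 0.0]
wrist_force: [0.8, 0.3, -0.2]
gripper_width: 0.0519
```

```bash
python3 - <<'E'
from h import *
np.set_printoptions(precision=4,suppress=True)
s=env.sense();print(s['t'],s['position'],s['gripper_width'])
balls()
p=go([.5271,.1377,.187],-97.7)
E
```

```text
7.75 [0.5265 0.1381 0.2578] 0.05192007759696296
w0 0 None 0.026239950956395783
w1 98 [ 0.5646 -0.1062  0.0345] 0.038521795971392665
w2 0 None 0.02744520755236739
w3 103 [ 0.55   -0.0481  0.0344] 0.039848492465676746
A 167 [0.5239 0.2003 0.4579] 0.46636435207615334
B 1395 [0.5261 0.1377 0.4939] 0.4963474026719809
C 752 [0.4672 0.1487 0.3542] 0.4642096709619761
S 1291 [0.4689 0.2106 0.4745] 0.47743928758456267
n 2
[-0.01, -0.02, 3.55, 0.03, -0.03, 0.0]
[-0.01, -0.02, 3.55, 0.03, -0.03, 0.0]
```

Ball A is seated in well_1, its top at 38.5 mm. Now ball B.

>>> apply_moves(targets=[0,0,3.6,0,0,0,100,0,0,3.5,0,0,0,100,0,0,0,0,0,0,100,0,0,0,0,0,0,255,0,0,0,0,0,0,255,0,0,0,0,0,0,255,0,0,0,0,0,0,255,0,0,-2,0,0,0,255,0,0,-3,0,0,0,255,0,0,-3,0,0,0,255])

```text
t: 9.05
position: [0.5264, 0.1383, 0.2677]
ee_rot: [-0.001, -0.658, 0.753, 0.0]
wrist_force: [0.4, 0.2, -1.1]
gripper_width: 0.0255
```

```bash
python3 - <<'E'
from h import *
np.set_printoptions(precision=4,suppress=True)
hand()
p=go([.5075,-.1207,.26],-76.4)
E
```

```text
pos [0.5274 0.1385 0.2729] ball [0.5275 0.1385 0.1021] rel [ 0.0001 -0.     -0.1708] n 2057 cost 0.0004469032190180782 [ 294  242   50   54 2057]
n 5
[5.19, -0.3, 0.25, -0.06, 0.02, -4.25]
[5.2, 0.09, 0.25, -0.06, 0.02, -4.25]
[5.18, 0.48, 0.25, -0.06, 0.02, -4.25]
[5.13, 0.86, 0.25, -0.06, 0.02, -4.25]
[5.05, 1.24, 0.26, -0.06, 0.02, -4.25]
```

>>> apply_moves(targets=[5.2,-0.3,0.2,0,0,-4.2,255,5.2,0.1,0.2,0,0,-4.3,255,5.2,0.5,0.2,0,0,-4.3,255,5.1,0.9,0.2,0,0,-4.3,255,5.1,1.2,0.2,0,0,-4.2,255,0,0,0,0,0,0,255,0,0,0,0,0,0,255])

```text
t: 9.98
position: [0.5063, -0.1214, 0.2571]
ee_rot: [0.0, 0.786, -0.619, -0.0]
wrist_force: [0.1, 0.8, -1.3]
gripper_width: 0.0254
```

```bash
python3 - <<'E'
from h import *
np.set_printoptions(precision=4,suppress=True)
hand()
p=go([.5075,-.1207,.2],-76.4)
E
```

```text
pos [ 0.5064 -0.1209  0.2574] ball [ 0.5074 -0.1211  0.0915] rel [ 0.001  -0.0001 -0.1658] n 2064 cost 0.00044044198024316693 [ 295  242   49   55 2064]
n 2
[0.0, -0.06, 2.87, 0.01, 0.01, 0.01]
[0.0, -0.06, 2.87, 0.01, 0.01, 0.01]
```

>>> apply_moves(targets=[0,-0.1,2.9,0,0,0,255,0,0,2.8,0,0,0,255,0,0,0,0,0,0,255,0,0,0,0,0,0,255,0,0,0,0,0,0,110,0,0,0,0,0,0,110,0,0,0,0,0,0,110,0,0,-3,0,0,0,110,0,0,-3,0,0,0,110])

```text
t: 11.15
position: [0.5072, -0.1214, 0.2613]
ee_rot: [0.0, 0.786, -0.618, -0.0]
wrist_force: [0.4, -0.7, -0.3]
gripper_width: 0.0485
```

```bash
python3 - <<'E'
from h import *
p=go([.4622,.1459,.26],-97.7)
E
```

```text
n 5
[-5.41, -0.38, 0.03, 0.01, -0.0, 4.26]
[-5.42, 0.02, 0.03, 0.01, -0.0, 4.26]
[-5.4, 0.42, 0.03, 0.01, -0.0, 4.26]
[-5.36, 0.82, 0.03, 0.01, -0.0, 4.26]
[-5.28, 1.22, 0.03, 0.01, -0.0, 4.26]
```

>>> apply_moves(targets=[-5.4,-0.4,0,0,0,4.3,100,-5.4,0,0,0,0,4.3,100,-5.4,0.4,0,0,0,4.2,100,-5.4,0.8,0,0,0,4.2,100,-5.3,1.2,0,0,0,4.3,100,0,0,0,0,0,0,100,0,0,0,0,0,0,100])

```text
t: 12.02
position: [0.4635, 0.1463, 0.2607]
ee_rot: [-0.0, -0.659, 0.753, -0.0]
wrist_force: [0.4, -0.5, 0.1]
gripper_width: 0.0518
```

```bash
python3 - <<'E'
from h import *
np.set_printoptions(precision=4,suppress=True)
s=env.sense();print(s['t'],s['position'],s['gripper_width'])
balls()
p=go([.4622,.1459,.187],-97.7)
E
```

```text
12.025 [0.4635 0.1463 0.2607] 0.05177654181090892
w0 103 [ 0.5063 -0.1191  0.0345] 0.039069430140013975
w1 102 [ 0.5644 -0.1063  0.0346] 0.03966067546901909
w2 0 None 0.028510212836115646
w3 104 [ 0.5496 -0.0482  0.0344] 0.03938995447208681
A 0 None None
B 38 [0.5244 0.1307 0.1914] 0.19560171463296555
C 1491 [0.4615 0.1459 0.4967] 0.4995923069132173
S 135 [0.4576 0.2086 0.4571] 0.46648041267205315
n 2
[0.0, 0.07, 3.68, 0.0, -0.01, 0.0]
[0.0, 0.07, 3.68, 0.0, -0.01, 0.0]
```

Well_0 is loaded too. Now ball C.

>>> apply_moves(targets=[0,0.1,3.7,0,0,0,100,0,0,3.6,0,0,0,100,0,0,0,0,0,0,100,0,0,0,0,0,0,255,0,0,0,0,0,0,255,0,0,0,0,0,0,255,0,0,0,0,0,0,255,0,0,-2,0,0,0,255,0,0,-3,0,0,0,255,0,0,-3,0,0,0,255])

```text
t: 13.32
position: [0.4621, 0.1466, 0.2679]
ee_rot: [-0.001, -0.658, 0.753, 0.0]
wrist_force: [1.0, -0.5, -1.0]
gripper_width: 0.0254
```

```bash
python3 - <<'E'
from h import *
np.set_printoptions(precision=4,suppress=True)
hand()
p=go([.4935,-.063,.26],-76.4)
E
```

```text
pos [0.4631 0.1469 0.2728] ball [0.4633 0.1467 0.1019] rel [ 0.0001 -0.0002 -0.1709] n 2034 cost 0.0004452204977365527 [ 295  242   49   54 2034]
n 4
[5.1, -1.45, 0.31, -0.07, 0.03, -5.31]
[5.21, -0.97, 0.31, -0.07, 0.03, -5.31]
[5.28, -0.49, 0.32, -0.07, 0.03, -5.31]
[5.3, 0.01, 0.32, -0.07, 0.03, -5.31]
```

>>> apply_moves(targets=[5.1,-1.4,0.3,0,0,-5.3,255,5.2,-1.0,0.2,0,0,-5.3,255,5.3,-0.5,0.3,0,0,-5.3,255,5.3,0,0.2,0,0,-5.3,255,0,0,0,0,0,0,255,0,0,0,0,0,0,255])

```text
t: 14.12
position: [0.4925, -0.0634, 0.2572]
ee_rot: [0.0, 0.785, -0.62, -0.0]
wrist_force: [-0.1, -0.7, -1.0]
gripper_width: 0.0257
```

```bash
python3 - <<'E'
from h import *
np.set_printoptions(precision=4,suppress=True)
hand()
p=go([.4932,-.063,.2],-76.4)
E
```

```text
pos [ 0.4925 -0.0629  0.2573] ball [ 0.4935 -0.063   0.0912] rel [ 0.001  -0.0002 -0.1662] n 1892 cost 0.00044635215301966444 [ 296  243   48   53 1892]
n 2
[0.02, -0.03, 2.87, 0.01, 0.01, -0.04]
[0.01, -0.03, 2.87, 0.01, 0.01, -0.04]
```

>>> apply_moves(targets=[0,0,2.9,0,0,0,255,0,0,2.8,0,0,0,255,0,0,0,0,0,0,255,0,0,0,0,0,0,255,0,0,0,0,0,0,110,0,0,0,0,0,0,110,0,0,0,0,0,0,110,0,0,-3,0,0,0,110,0,0,-5,0,0,0,255,0,0,-5,0,0,0,255])

```text
t: 15.42
position: [0.4924, -0.0636, 0.3322]
ee_rot: [0.0, 0.785, -0.619, -0.0]
wrist_force: [-0.2, 0.5, -0.3]
gripper_width: 0.013
```

```bash
python3 - <<'E'
from h import *
np.set_printoptions(precision=4,suppress=True)
def C(x,y): a=np.deg2rad(13.6);return [.529+x*np.cos(a)-y*np.sin(a),-.0853+x*np.sin(a)+y*np.cos(a)]
p=go(C(0,-.175)+[.35],-76.4); go(C(0,-.175)+[.278],-76.4,pose=p)
E
```

```text
n 4
[5.12, -0.77, -0.45, 0.0, -0.0, -0.02]
[5.12, -0.77, -0.45, 0.0, -0.0, -0.02]
[5.12, -0.77, -0.45, 0.0, -0.0, -0.02]
[5.12, -0.76, -0.45, 0.0, -0.0, -0.02]
n 2
[-0.0, -0.0, 3.6, 0.0, 0.0, 0.0]
[-0.0, -0.0, 3.6, 0.0, 0.0, 0.0]
```

>>> apply_moves(targets=[0,0,-2.5,0,0,0,255,5.1,-0.8,0,0,0,0,255,5.1,-0.8,0,0,0,0,255,5.1,-0.8,0,0,0,0,255,5.1,-0.7,0,0,0,0,255,0,0,0,0,0,0,255,0,0,0,0,0,0,255])

```text
t: 16.3
position: [0.5704, -0.2547, 0.3553]
ee_rot: [0.0, 0.785, -0.619, -0.0]
wrist_force: [0.8, 0.9, -0.3]
gripper_width: -0.0
```

```bash
python3 - <<'E'
from h import *
np.set_printoptions(precision=4,suppress=True)
balls()
c=cap('scene','s2.png');W=pts(c)
cv2.imwrite('pics/s2c.png',cv2.resize(c['frame'][60:260,140:400,::-1],None,fx=3,fy=3,interpolation=3))
s=env.sense();print(s['position'],s['gripper_width'],s['wrist_force'],s['t'])
a=np.deg2rad(13.6)
x=W-np.array([.529,-.0853,0]);cx=x[...,0]*np.cos(a)+x[...,1]*np.sin(a);cy=-x[...,0]*np.sin(a)+x[...,1]*np.cos(a);z=W[...,2]
m=(abs(cx)<.06)&(cy<-.068)&(cy>-.16)&(z>.04)&(z<.15)
Y,Z=cy[m]+.065,z[m]-.026
print('lid z max',Z.max(), 'inner face slope angle', np.pi-np.arctan2(*np.polyfit(Z,-Y,1)[:1],1)-0 if 0 else np.pi/2+np.arctan(np.polyfit(Z,-Y,1)[0]),m.sum())
E
```

```text
w0 104 [ 0.5059 -0.1195  0.0345] 0.039666251608005805
w1 480 [ 0.5619 -0.097   0.4565] 0.5745091726597618
w2 2420 [ 0.4933 -0.0628  0.5476] 0.5751165962807292
w3 2492 [ 0.5516 -0.0485  0.5453] 0.5705048964973936
A 0 None 0.015827452648695253
B 0 None 0.01644713277849231
C 0 None 0.015837353114863065
S 72 [0.4693 0.2108 0.0263] 0.030787853618505032
[ 0.5703 -0.2538  0.3562] 3.7793280111075084e-05 [ 0.5512  0.455  -0.3686] 16.4
lid z max 0.11277284623267625 inner face slope angle 2.0551462268061043 1350
```

View pics/s2c.png

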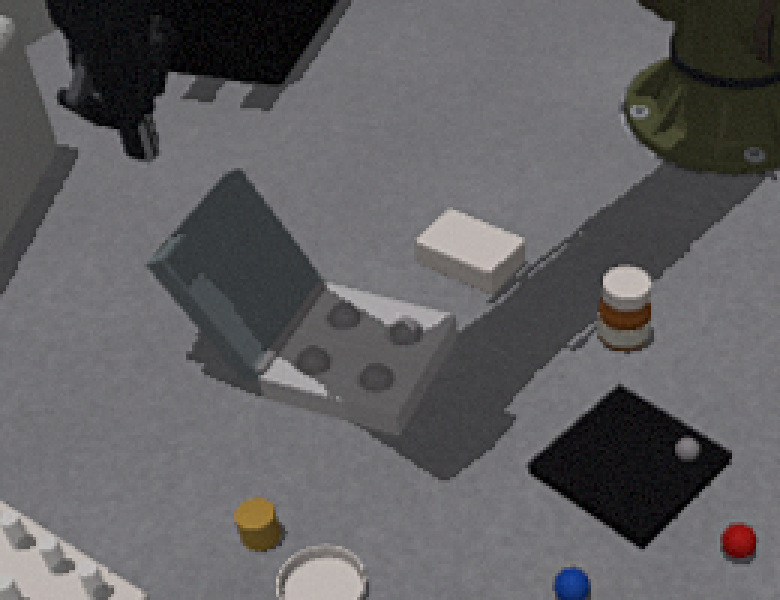

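The scene view shows all four wells occupied, at crop (345,315), (405,330), (314,361) and (376,378), with the lid leaning outward. I'll check ball heights, and what the grey object at left (30,180) is, before going down.

```bash
python3 - <<'E'
from h import *
np.set_printoptions(precision=3,suppress=True)
c=cap('scene');W=pts(c)
for n,w in dict(w0=(.5065,-.12),w1=(.565,-.1065),w2=(.4925,-.0625),w3=(.5505,-.0483)).items():
    m=(np.hypot(W[...,0]-w[0],W[...,1]-w[1])<.016);P=W[m];Q=P[P[:,2]>.031];print(n,len(Q),P[:,2].max(),Q.mean(0))
for u,v in [(10,100),(30,150),(40,250),(60,160),(70,200),(200,50),(300,40)]: print((u,v),W[60+v//3,140+u//3])
P=W[(W[...,2]>.02)&(W[...,1]<-.15)&(W[...,2]<.18)&(W[...,1]>-.5)&(W[...,0]>.4)&(W[...,0]<.8)]
m=(P[:,1]<-.26);print(P[m].min(0) if m.any() else None,P[m].max(0) if m.any() else None,m.sum())
E
```

```text
w0 41 0.03715530615465228 [ 0.51  -0.117  0.034]
w1 46 0.03970748078270778 [ 0.568 -0.103  0.035]
w2 39 0.04027166090875748 [ 0.495 -0.058  0.036]
w3 47 0.03908747455566704 [ 0.555 -0.045  0.035]
(10, 100) [ 0.511 -0.519  0.105]
(30, 150) [ 0.504 -0.527  0.039]
(40, 250) [ 0.578 -0.449 -0.003]
(60, 160) [ 0.466 -0.541 -0.001]
(70, 200) [ 0.509 -0.48   0.002]
(200, 50) [ 0.267 -0.523  0.036]
(300, 40) [ 0.167 -0.463  0.017]
[ 0.546 -0.5    0.02 ] [ 0.718 -0.433  0.179] 3074
```

All four balls are seated. The nearby box is beyond y=-0.43, so it is clear. Next I'll go down behind the lid and push it over.

>>> apply_moves(targets=[0,0,4,0,0,0,255,0,0,4,0,0,0,255,-1.4,0,0,0,0,0,255,-1.4,0,0,0,0,0,255,-1.3,0,0,0,0,0,255,-1.3,0,0,0,0,0,255,-1.3,0,0,0,0,0,255,0,0,0,0,0,0,255])

```text
t: 17.45
position: [0.5561, -0.1901, 0.2873]
ee_rot: [-0.002, 0.786, -0.618, 0.009]
wrist_force: [-3.1, -6.5, 24.7]
gripper_width: -0.0
```

```bash
cat >> h.py <<'E'
def car():
    a=np.deg2rad(13.6);s=env.sense();x=np.array(s['position'])-[.529,-.0853,0]
    print('t',s['t'],'carrier x,y',x[0]*np.cos(a)+x[1]*np.sin(a),-x[0]*np.sin(a)+x[1]*np.cos(a),'tip z',x[2]-.173,'F',np.round(s['wrist_force'],1))
def lid():
    a=np.deg2rad(13.6);W=pts(cap('scene'))-np.array([.529,-.0853,.026])
    cx=W[...,0]*np.cos(a)+W[...,1]*np.sin(a);cy=-W[...,0]*np.sin(a)+W[...,1]*np.cos(a)+.065;z=W[...,2]
    m=(cx>.045)&(cx<.066)&(np.hypot(cy,z)<.14)&(z>.014)
    print('side pts',m.sum(),'far ones',np.round([[cy[m][i],z[m][i]] for i in np.argsort(-np.hypot(cy[m],z[m]))[:60:12]],3).tolist())
E
python3 -c "
from h import *
car();lid()"
```

```text
t 17.45 carrier x,y 0.001742028663180243 -0.10822835685067769 tip z 0.11428874818831797 F [-3.1 -6.5 24.7]
side pts 211 far ones [[-0.027, 0.13], [-0.02, 0.129], [-0.022, 0.128], [-0.018, 0.128], [-0.025, 0.125]]
```

There is 24.7 N of upward force: the rising lid edge has caught under a wider part of the gripper. I'll raise the tool.

>>> apply_moves(targets=[0,0,-1.5,0,0,0,255,0,0,-1.5,0,0,0,255,0,0,0,0,0,0,255])

```text
t: 17.88
position: [0.5551, -0.1888, 0.3076]
ee_rot: [-0.001, 0.786, -0.619, 0.001]
wrist_force: [-0.9, -0.3, -0.2]
gripper_width: 0.0001
```

```bash
python3 -c "
from h import *
car();lid()"
```

```text
t 17.875 carrier x,y 0.001023987393031684 -0.10674550000981768 tip z 0.1345882884920564 F [-0.9 -0.3 -0.2]
side pts 220 far ones [[-0.008, 0.132], [-0.024, 0.129], [-0.021, 0.129], [-0.022, 0.128], [-0.021, 0.127]]
```

>>> apply_moves(targets=[-1.3,0,0,0,0,0,255,-1.3,0,0,0,0,0,255,-1.3,0,0,0,0,0,255,-1.3,0,0,0,0,0,255,0,0,0,0,0,0,255])

```text
t: 18.55
position: [0.5424, -0.1375, 0.3053]
ee_rot: [-0.0, 0.786, -0.618, -0.001]
wrist_force: [-0.5, -0.7, -0.6]
gripper_width: 0.0
```

```bash
python3 -c "
from h import *
car();lid()"
```

```text
t 18.55 carrier x,y 0.0007394092047570064 -0.05386063982470621 tip z 0.1322553230259737 F [-0.5 -0.7 -0.6]
side pts 201 far ones [[0.039, 0.129], [0.037, 0.127], [0.039, 0.126], [0.034, 0.126], [0.047, 0.121]]
```

>>> apply_moves(targets=[-1.3,0,0.5,0,0,0,255,-1.3,0,0.6,0,0,0,255,-1.3,0,0.6,0,0,0,255,-1.0,0,0.5,0,0,0,255,-0.9,0,0.6,0,0,0,255,-0.7,0,0.9,0,0,0,255,-0.7,0,0.9,0,0,0,255,-0.5,0,1.0,0,0,0,255,-0.5,0,1.0,0,0,0,255,0,0,0,0,0,0,255])

```text
t: 19.85
position: [0.5231, -0.0589, 0.2383]
ee_rot: [0.001, 0.785, -0.619, -0.001]
wrist_force: [0.3, 0.3, 0.3]
gripper_width: 0.0002
```

```bash
python3 -c "
from h import *
car();lid()"
```

```text
t 19.85 carrier x,y 0.0004679576545584159 0.027095996955991394 tip z 0.06530137662406307 F [0.3 0.3 0.3]
side pts 394 far ones [[0.086, 0.109], [0.128, 0.035], [0.127, 0.034], [0.124, 0.041], [0.122, 0.035]]
```

>>> apply_moves(targets=[-0.6,0,0.7,0,0,0,255,-0.6,0,0.7,0,0,0,255,-0.3,0,0.4,0,0,0,255,0,0,0.3,0,0,0,255,0,0,0,0,0,0,255,0,0,0,0,0,0,255])

```text
t: 20.65
position: [0.5199, -0.0441, 0.2195]
ee_rot: [-0.0, 0.786, -0.619, -0.0]
wrist_force: [-4.2, 2.8, 5.8]
gripper_width: 0.0001
```

```bash
python3 -c "
from h import *
car();lid()"
```

```text
t 20.65 carrier x,y 0.0008351939020215301 0.04219596620796708 tip z 0.04650364980777627 F [-4.2  2.8  5.8]
side pts 341 far ones [[0.107, 0.089], [0.131, 0.019], [0.125, 0.018], [0.12, 0.022], [0.117, 0.015]]
```

>>> apply_moves(targets=[0,0,0.3,0,0,0,255,0,0,0.3,0,0,0,255,0,0,0,0,0,0,255,0,0,0,0,0,0,255])

```text
t: 21.2
position: [0.52, -0.0439, 0.219]
ee_rot: [-0.0, 0.786, -0.618, 0.001]
wrist_force: [-22.6, 8.0, 37.2]
gripper_width: 0.0001
```

It is home: 37 N with no further travel. I'll retreat and check.

>>> apply_moves(targets=[0,0,-0.6,0,0,0,255,0,0,-2,0,0,0,255,0,0,-5,0,0,0,255,-5,0,-5,0,0,0,255,-5,0,0,0,0,0,255,-5,0,0,0,0,0,255,-5,0,0,0,0,0,255,-5,0,0,0,0,0,255,0,0,0,0,0,0,255,0,0,0,0,0,0,255])

```text
t: 22.45
position: [0.4629, 0.193, 0.3325]
ee_rot: [0.0, 0.786, -0.619, -0.0]
wrist_force: [-0.1, -0.4, -0.2]
gripper_width: -0.0003
```

```bash
python3 - <<'E'
from h import *
car()
a=np.deg2rad(13.6)
for cam in ['scene','top']:
    c=cap(cam);W=pts(c)-np.array([.529,-.0853,0])
    cx=W[...,0]*np.cos(a)+W[...,1]*np.sin(a);cy=-W[...,0]*np.sin(a)+W[...,1]*np.cos(a);z=W[...,2]
    m=(abs(cx)<.06)&(abs(cy)<.06)&(z>.03)&(z<.1)
    s,b=np.polyfit(cy[m],z[m],1);print(cam,m.sum(),'lid slope',s,'z at hinge,edge',b-.065*s,b+.065*s)
    if cam=='scene': cv2.imwrite('pics/s3c.png',cv2.resize(c['frame'][90:300,150:470,::-1],None,fx=2.4,fy=2.4,interpolation=3))
E
```

```text
t 22.45 carrier x,y 0.0011759502992685356 0.28601566766187947 tip z 0.15954198345147136 F [-0.1 -0.4 -0.2]
scene 1461 lid slope 0.0015288576746877083 z at hinge,edge 0.04593265019300605 0.046131401690715446
top 3680 lid slope 0.002687734038797692 z at hinge,edge 0.045270926179649555 0.04562033160469326
```

View pics/s3c.png

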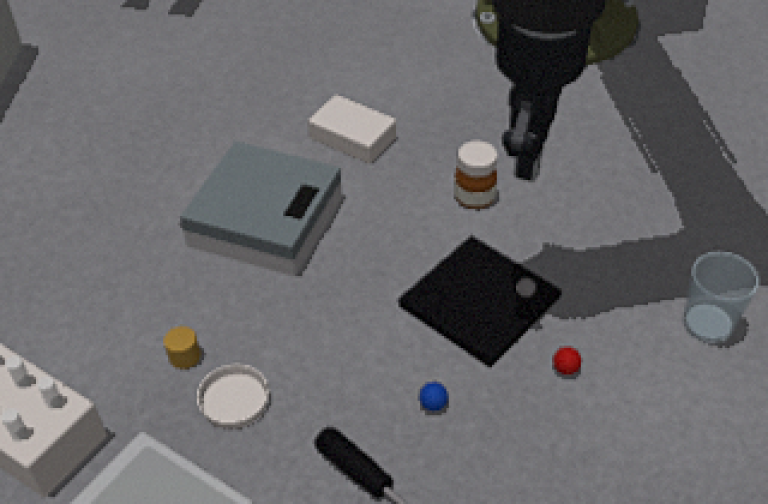

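The lid is shut flat at crop (262,197). The small ball is still in its pocket at (526,287), the bystanders look unmoved, and the arm is clear of everything.

```bash
python3 -c "
from h import *
env.sign_off()"
```

```text
the job is handed in; nothing more can be done
```

The carrier is loaded and the lid is shut, and I handed the job in at about 22.5 s of the 67 s. No verdict was reported.

- **Balls:** I moved the three large balls from the rest into wells 1, 0 and 2; well 3 was already loaded. Before closing, the camera depth put the ball tops at 37 to 40 mm, against 38 mm for a seated ball. With the lid shut they can't be seen, so that is the last check on them.
- **Lid:** I pushed it over from behind and pressed it down until it stopped moving, at about 37 N vertical. Two cameras then measured it flat to within 0.003 rad, with its top at 45 to 46 mm (46 mm expected).
- **Other things:** in the last picture the small ball was still in its pocket and the bystanders looked unmoved. I checked the bystanders by eye only.

**What went wrong or disagreed:**
- **Lid push:** the rising lid edge caught under a wider part of the gripper and pushed up with about 25 N. I raised the tool and carried on. I couldn't tell whether it touched the fingers or the gripper's body, but it read below the 40 N limit.
- **Well positions:** the top and wrist cameras disagreed by about 3 mm. I aimed between the two, and every ball seated.

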